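Seat the eyelet die and hold the loupe over it in focus

TASK

Push the eyelet-die sleeve, steel lip upwards, over the steel spigot of the green anvil until it sits flat and fully home before you let go of it. Then take the loupe by its handle and hold it level over the die, lens centred above its mouth and at the height of the red pointer, without knocking the pointer or the last, polish tin and screwdriver lying around. Finish like that, still holding the loupe steady in the air and touching the die no more.

Things in the scene. Friction and masses are not known exactly. Their poses are not given: they have to be found in the camera images.
- anvil: Eyelet anvil, fixed to the bench: round dark-green iron foot 84 mm across and 12 mm high, narrowing to a flat green top 64 mm across, 30 mm above the bench, with an upright bright steel spigot in its middle. Origin: centre of the underside on the bench, z up.
- seat (a point): Point on the anvil's axis in its flat green top (30 mm above the bench), where the underside of the sleeve must come to sit.
- spigot_tip (a point): Centre of the top of the spigot, 56 mm above the bench. The spigot is 20 mm in diameter, stands 26 mm above the green top, and its last 4 mm taper to 12 mm diameter.
- sleeve: Loose eyelet die, a plain round tube standing upright on the bench: brass with a bright steel lip on its top 7 mm; 36 mm outside diameter, 40 mm high, straight through bore 24 mm, about 190 g. Origin: centre of its underside, z up along the tube with the steel lip at the top end.
- sleeve_mouth (a point): Centre of the sleeve's upper mouth (steel lip), 40 mm above its underside.
- gauge: Height gauge, fixed to the bench on the far side (+x, away from the robot) of the anvil, 115 to 135 mm from the anvil's axis: steel foot 44 mm across, 16 mm high, upright steel post 10 mm in diameter reaching 200 mm above the bench. Origin: centre of its underside.
- pointer_tip (a point): Tip of the red pointer, at its middle height, which marks the focal height (120 to 180 mm above the bench). The pointer is a bar 6 mm wide, 4 mm thick, pointing roughly to the anvil from a red collar (20 mm across, 10 mm high) on the gauge post, 38 mm from post axis to tip. The collar is stiff on the post but shifts if pushed. z is up.
- rest: Wooden loupe rest, fixed: board 165 x 60 x 8 mm, a round cork-topped pad (52 mm across, top 39 mm above the bench) under the lens, a notched block (36 mm wide, cheeks 48 mm above the bench) under the last 20 mm of the handle. Between pad and block fingers have free space down to the board. Origin: on the bench below the lens centre; x points from handle to lens.
- loupe: Loose loupe, about 120 g, lying level on its rest: clear lens in a steel rim 68 mm across and 12 mm high, straight black handle. Origin: lens centre at mid thickness, 45 mm above the bench at the start. z is the lens axis (up), x points from handle to lens; the handle runs 40 to 136 mm behind the origin along -x, 16 mm wide (y), 14 mm high (z), at the lens's own height.
- loupe_grip (a point): Point on the middle line of the loupe's handle, 75 mm behind the lens centre along the loupe's -x, free for fingers on both sides while on the rest.
- last: Bystander, loose: wooden shoe last, about 210 mm long, 54 mm wide, 100 mm high, standing on a dark sole, lying roughly along y; origin under its middle. Leave alone.
- polish: Bystander, loose: round shoe polish tin 72 mm across, 45 mm high, with a blue band; origin under its middle. Leave alone.
- screwdriver: Bystander, loose: screwdriver with a yellow handle, 150 mm long, lying across (about along y) on the robot's side of the anvil, less than 35 mm high; origin near its middle. Leave alone.

How it is judged (in metres and radians):
On the way, in this order (a step that is already met when the one before it is completed fails the run):
1. the sleeve is flat and fully home on the spigot while the fingers are still on it (horizontal distance between sleeve and seat below 0.004 m and z of sleeve in the frame of seat below 0.003 m and angle between sleeve's own z axis and vertical below 0.06 rad and contact force between the fingers and sleeve above 0.3 N), for 0.1 s.
2. the sleeve is let go and stays home (horizontal distance between sleeve and seat below 0.004 m and z of sleeve in the frame of seat below 0.003 m and angle between sleeve's own z axis and vertical below 0.06 rad and contact force between the fingers and sleeve below 0.1 N), for 0.2 s.
At the end, for the whole second after the job is handed in: Sleeve home and untouched (within 3 mm of the green top, 4 mm of the axis, 0.06 rad of upright). Loupe held by the fingers alone, still (under 20 mm/s), lens centre within 7 mm of the pointer tip's height and 10 mm sideways of the mouth's centre, level within 0.1 rad (all of step 2 and contact force between each of the arm, loupe and sleeve below 0.1 N and z of loupe in the frame of pointer_tip between -0.007 and 0.007 m and horizontal distance between loupe and sleeve_mouth below 0.01 m and angle between loupe's own z axis and vertical below 0.1 rad and contact force between the fingers and loupe above 1 N and linear speed of loupe below 0.02 m/s and angular speed of loupe below 0.15 rad/s and contact force between loupe and anvil below 0.1 N and contact force between loupe and gauge below 0.1 N and contact force between loupe and rest below 0.1 N); the arm keeps its last pose, push and grip.
It fails at once if the wooden shoe last is pushed or knocked (distance of last from where it was at the start of the episode above 0.02 m or angle between last's own z axis and vertical above 0.4 rad).
It fails at once if the polish tin is pushed or knocked (distance of polish from where it was at the start of the episode above 0.02 m or angle between polish's own z axis and vertical above 0.4 rad).
It fails at once if the screwdriver is pushed or knocked (distance of screwdriver from where it was at the start of the episode above 0.02 m).
It fails at once if the red pointer is shifted on its post (distance of pointer_tip from where it was at the start of the episode above 0.005 m).
It fails at once if the loupe is dropped, struck or pressed down against the sleeve or anvil (contact force between loupe and sleeve above 3 N or contact force between loupe and anvil above 3 N).
It also fails if it takes over 67 s, if anything falls off the work surface, if the arm or the gripper's body presses on something with over 40 N, if the wrist force passes 120 N, or if a joint passes its speed limit or range.

ROBOT

A 6-joint arm with a two-finger parallel gripper is mounted at the origin on the work surface. World frame = base frame: x ahead of the robot, y to its left, z up, the work surface at z = 0. Lengths are in mm, angles in rad, forces in N, time in s.
With the tool pointing down it reaches from about 300 to 875 mm from the base axis. Payload 4.2 kg.
Tool frame: the origin (TCP) lies midway between the tips of the shut fingers; the grasp point (between the pads) lies 19 mm behind it; z points along the fingers, y is the direction in which the jaws open and shut (so a half turn about z gives the same grasp; the last joint's range is limited). The gripper opens to 85 mm and grips with 20 to 120 N. Pads are 22 mm wide; open, the fingers measure 114 mm over their backs; the gripper's body (76 mm by 85 mm) begins 54 mm behind the grasp point. The pads swing forward as they close: fully open they stand 13 mm farther back than shut.
Start: joints at [1.308, 0.32, 1.565, -0, 1.257, -0.02], TCP at [138.243, 558.149, 231.338] pointing down, gripper open.
Joint ranges: [-3.11, 3.11], [-0.84, 2.01], [0.21, 2.61], [-1.34, 4.49], [0.05, 2.63], [-2.56, 2.56]. Speed limits (rad/s): [2.57, 2.57, 3.14, 3.14, 3.14, 3.14].

INTERFACE

Orientations are given as [roll, pitch, yaw] about the fixed x, y, z axes, in that order (R = Rz(yaw) Ry(pitch) Rx(roll)).
In Python, from rig import get_obs, capture, sign_off gives the robot as it stands. The module is installed in compiled form; this text tells all that it offers.
- The arm moves only by the shell command python3 -m pendant 'ROWS'. ROWS is JSON, a list that holds one entry, the list of rows, each a list of 7 numbers: the turn, a rotation vector about the tool's x, y, z in rad, then the shift along the tool's x, y, z in m, then the gripper's target within -1 to 1 (fully open at 1, half-way at 0, shut at -1). A call has 1 to 12 rows; each row is the pose to reach, as a shift and turn from the pose commanded when the call began, along the tool's axes at that moment; what a row does not reach only later rows make up. A row lasts 1/8 s, in which the tool goes at most 62.5 mm and 10.7 degrees, less where a joint would pass 70% of its speed; a pose out of reach is approached as far as the arm can. A call with a gripper value outside its range is refused whole. The fingers move at their own pace and stop on an object; the grip force is fixed at half the most. Time passes only in rows, so rows that repeat a pose let the fingers close. It gives the time, the measured TCP pose, the force and the opening at its end, in the units of the state.
- get_obs(): the state, without advancing time (a new reading comes with each control period).
- capture(name): name is "scene" or "top"; returns a dict with "frame" (480x640x3 uint8, red, green, blue), "K" (3x3 intrinsics, pixels), "position" and "rotation" of the camera in the world. Camera axes: x right, y down, z forward; pixel columns grow to the right and rows downward; lengths in mm; the calibration is good to about 2 mm. A picture is of the moment at which its call begins. There is no depth.
- sign_off(): hands the job in, once; it reports no verdict.
The state is a dict: "time_s": time; "qpos": joint angles; "joint_velocities": joint speeds; "joint_torque": joint torques, N m; "tcp_pos": TCP position; "tcp_rot": TCP orientation; "ft_force": force on the tool from outside, world axes, zero at the start; "wrist_torque": the same for the moment, N m; "finger_gap": finger opening in mm.
Only numpy, scipy, OpenCV 4.12 (cv2) and the standard library are available. Lean on these libraries where they do the work, as an engineer would, in place of code of your own. Each camera call takes 0.05 s, during which the arm holds its last target.

## Working session

There is one attempt and no reset: what is moved stays moved. The work goes in short steps, Python scripts to look and compute and a shell command to move; the robot and the scene stay as the last step left them, time stands still between calls to the robot, and variables do not carry over. Pictures are saved under pics/ and viewed, and the job is handed in when it is done.

```bash
mkdir -p pics; python3 - <<'E'
from rig import get_obs, capture
import cv2,pickle
o=get_obs();print(o)
for n in("scene","top"):
    c=capture(n);pickle.dump(c,open(f"{n}0.pkl","wb"));cv2.imwrite(f"pics/{n}0.png",c["frame"][:,:,::-1])
    print(n,c["K"],c["position"],c["rotation"])
E
```

```text
{'time_s': 0.0, 'qpos': array([ 1.30800248e+00,  3.20263168e-01,  1.56568127e+00,  1.19807349e-05,
        1.25736250e+00, -2.00323979e-02]), 'joint_velocities': array([-2.90593058e-03, -1.30558795e-03, -7.98840082e-06,  8.22199384e-05,
       -1.89839143e-03, -6.29614019e-04]), 'joint_torque': array([ 7.82683237e-04, -4.15547919e+01, -2.34147710e+01,  6.45371415e-05,
        8.56351457e-03, -8.55329461e-06]), 'tcp_pos': array([138.11247168, 557.6822741 , 230.49787597]), 'tcp_rot': array([-3.13987895e+00, -4.57272187e-05,  2.89882746e+00]), 'ft_force': array([-0.44904385, -0.24355497, -0.59024908]), 'wrist_torque': array([0.03508792, 0.10685145, 0.02548587]), 'finger_gap': 85.51528336515176}
scene [[544.92513307   0.         325.33780901]
 [  0.         544.92513307 239.90036642]
 [  0.           0.           1.        ]] [1009.05070769 -860.94843164  899.09859263] [-2.25836979 -0.01882675  0.48402063]
top [[536.6567113    0.         322.1866326 ]
 [  0.         536.6567113  240.35067399]
 [  0.           0.           1.        ]] [ 365.98827181  -22.45410798 1145.22782943] [-2.95283437e+00  1.94473588e-03 -1.57578071e+00]
```

View pics/scene0.png

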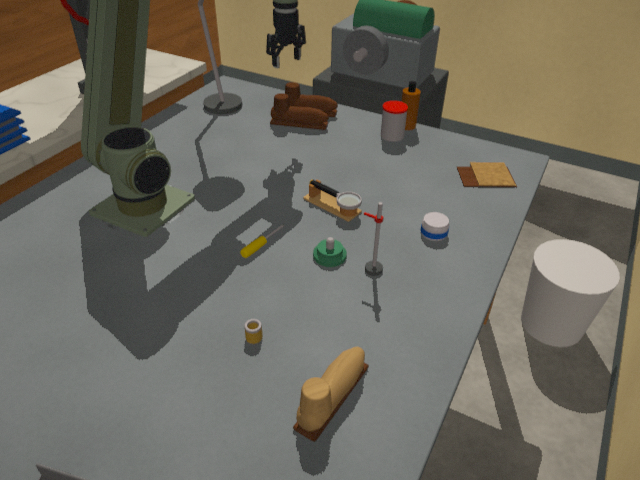

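View pics/top0.png

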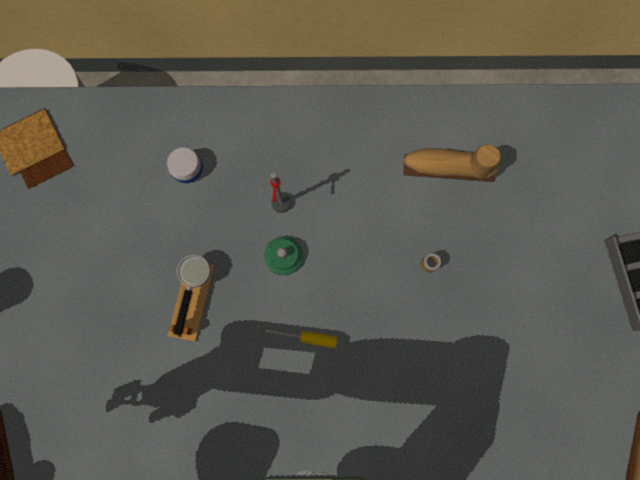

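```bash
cat > h.py <<'E'
import numpy as np,pickle,cv2
from scipy.spatial.transform import Rotation as R
from rig import capture,get_obs
def load(n,i=0): return pickle.load(open(f"{n}{i}.pkl","rb"))
def shot(n,i):
    c=capture(n);pickle.dump(c,open(f"{n}{i}.pkl","wb"));return c
def rot(c): return R.from_euler('xyz',c["rotation"]).as_matrix()
def proj(c,p):
    q=(np.atleast_2d(p)-c["position"])@rot(c); q=q@c["K"].T; return q[:,:2]/q[:,2:]
def ray(c,u,v):
    d=rot(c)@np.linalg.inv(c["K"])@np.array([u,v,1.]);return np.array(c["position"]),d
def atz(c,u,v,z):
    o,d=ray(c,u,v);return o+d*(z-o[2])/d[2]
def tri(c1,p1,c2,p2):
    o1,d1=ray(c1,*p1);o2,d2=ray(c2,*p2);d1/=np.linalg.norm(d1);d2/=np.linalg.norm(d2)
    A=np.stack([d1,-d2],1);s=np.linalg.lstsq(A,o2-o1,rcond=None)[0]
    a=o1+s[0]*d1;b=o2+s[1]*d2;return (a+b)/2,np.linalg.norm(a-b)
def crop(c,x0,y0,w,h,f,name):
    im=c["frame"][y0:y0+h,x0:x0+w,::-1];cv2.imwrite(name,cv2.resize(im,None,fx=f,fy=f,interpolation=cv2.INTER_CUBIC))
E
python3 - <<'E'
from h import *
s,t=load("scene"),load("top")
print(proj(s,[0,0,0]),proj(t,[0,0,0]),proj(s,[138,558,231]))
crop(t,155,140,200,150,4,"pics/t_a.png")
crop(t,155,250,200,110,4,"pics/t_a2.png")
crop(t,395,140,110,140,4,"pics/t_b.png")
crop(s,230,170,200,150,4,"pics/s_a.png")
crop(s,230,300,80,60,8,"pics/s_b.png")
E
```

```text
[[142.30335878 206.07422536]] [[312.83660482 532.2416773 ]] [[285.97809605  67.53552476]]
```

View pics/t_a.png

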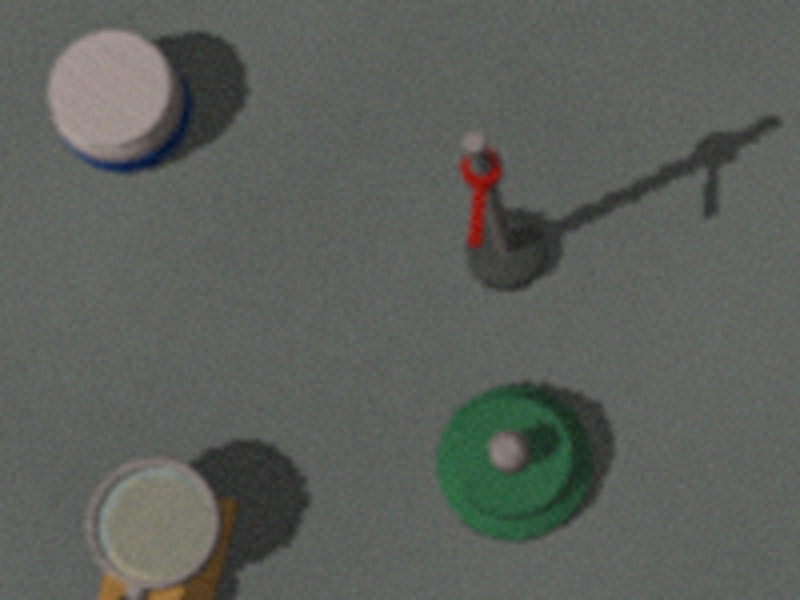

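View pics/t_a2.png

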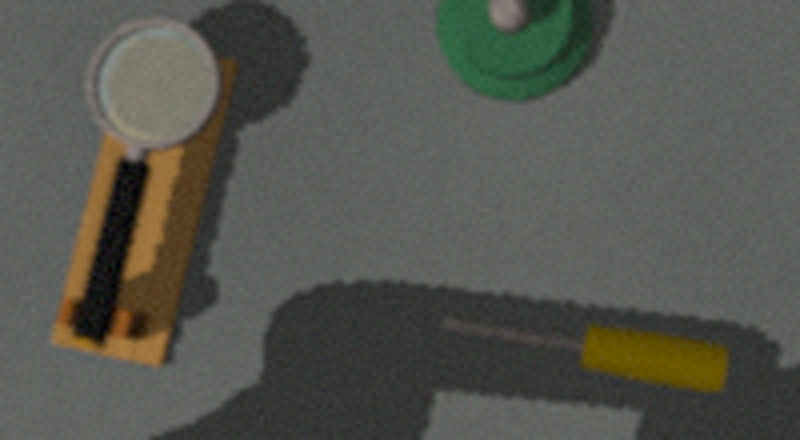

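View pics/t_b.png

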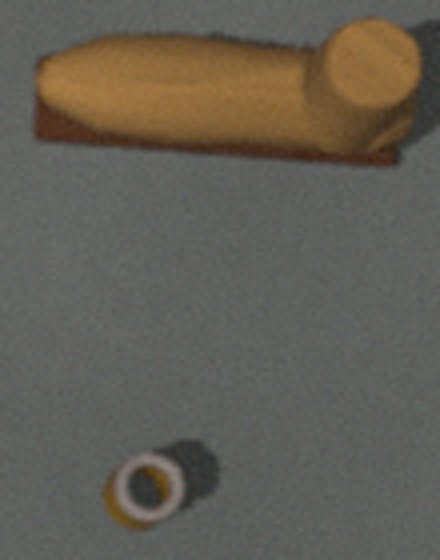

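View pics/s_a.png

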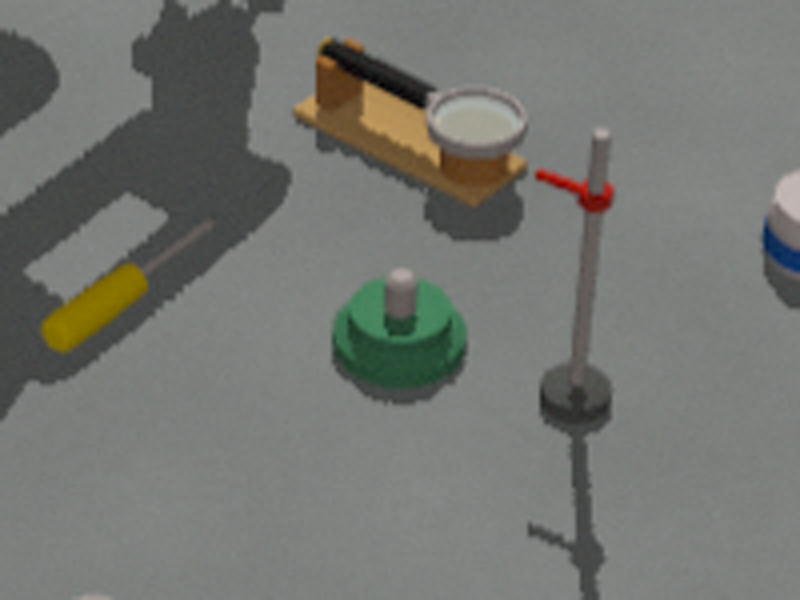

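View pics/s_b.png

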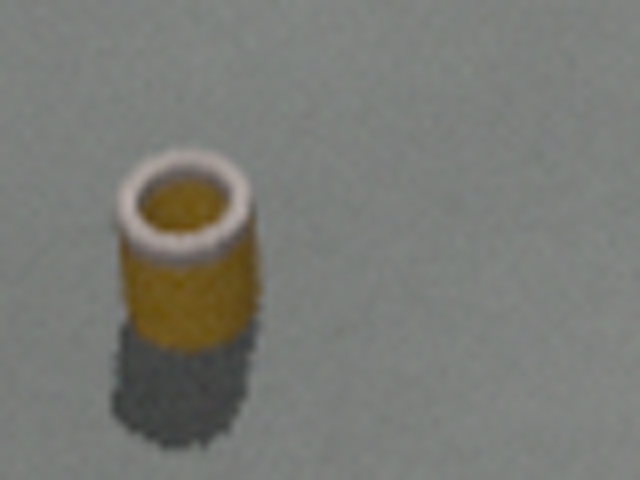

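```bash
python3 - <<'E'
from h import *
s,t=load("scene"),load("top")
def q(x0,y0,f,U,V): return (x0+(U+.5)/f-.5, y0+(V+.5)/f-.5)
ta=lambda U,V:q(155,140,4,U,V); ta2=lambda U,V:q(155,250,4,U,V); tb=lambda U,V:q(395,140,4,U,V)
sa=lambda U,V:q(230,170,4,U,V); sb=lambda U,V:q(230,300,8,U,V)
np.set_printoptions(precision=1,suppress=True)
print("mouth",tri(t,tb(149,488),s,sb(185,203)),atz(t,*tb(149,488),40),atz(s,*sb(185,203),40))
print("spigot",tri(t,ta(507,447),s,sa(400,275)),atz(t,*ta(507,447),56),atz(s,*sa(400,275),56))
print("foot",atz(t,*ta(513,462),10))
print("ptr",tri(t,ta(476,244),s,sa(539,175)))
print("post top",tri(t,ta(474,142),s,sa(601,134)),"gauge foot",atz(t,*ta(508,248),14),atz(s,*sa(576,384),16))
print("lens",tri(t,ta(153.5,523),s,sa(477,119)),atz(t,*ta(153.5,523),51),atz(s,*sa(477,119),51))
print("hand",atz(t,*ta2(133,162),52),atz(t,*ta2(90,338),52))
for z in(0,35): print("scr",atz(t,*ta2(445,322),z),atz(t,*ta2(585,345),z),atz(t,*ta2(725,368),z))
print("polish",atz(t,*ta(112,97),45)); print("last heel",atz(t,*tb(370,65),100),"sole",atz(t,*tb(38,140),0),atz(t,*tb(395,163),0))
E
```

```text
mouth (array([ 532.3, -248.3,   39.5]), np.float64(3.5684688922390397)) [ 530.9 -249.3   40. ] [ 534.  -247.6   40. ]
spigot (array([551.9,  63.2,  57.5]), np.float64(1.841967301118661)) [551.4  62.8  56. ] [551.7  65.6  56. ]
foot [551.1  63.1  10. ]
ptr (array([633.6,  71.4, 157.5]), np.float64(3.3821676809422434))
post top (array([669.9,  68.6, 200.7]), np.float64(2.4884039198584786)) gauge foot [668.4  66.5  14. ] [671.2  68.7  16. ]
lens (array([515.4, 246. ,  48.5]), np.float64(3.3267427682110546)) [513.6 244.4  51. ] [517.9 244.2  51. ]
hand [473. 253.  52.] [384.7 270.9  52. ]
scr [393.   98.2   0. ] [380.7  24.5   0. ] [368.4 -48.9   0. ]
scr [392.1  94.5  35. ] [380.2  23.   35. ] [368.3 -48.1  35. ]
polish [744.9 277.4  45. ]
last heel [ 739.6 -359.3  100. ] sole [ 732.6 -204.3    0. ] [ 718.2 -401.8    0. ]
```

```bash
cat >> h.py <<'E'
def to(p,yaw=2.941,rpy=None):
    o=get_obs();Rt=R.from_euler('xyz',o["tcp_rot"]);G=R.from_euler('xyz',rpy if rpy is not None else [np.pi,0,yaw])
    print("turn",np.round((Rt.inv()*G).as_rotvec(),4),"shift m",np.round(Rt.inv().apply(np.array(p)-o["tcp_pos"])/1000,4))
E
python3 - <<'E'
from h import *
to([532.4,-248.4,150])
E
```

```text
turn [-0.0016 -0.0001 -0.0422] shift m [-0.5765 -0.6876  0.0816]
```

```bash
python3 -m pendant '[[[0,0,-0.042,-0.5765,-0.6876,0,1],[0,0,-0.042,-0.5765,-0.6876,0,1],[0,0,-0.042,-0.5765,-0.6876,0,1],[0,0,-0.042,-0.5765,-0.6876,0,1],[0,0,-0.042,-0.5765,-0.6876,0,1],[0,0,-0.042,-0.5765,-0.6876,0,1],[0,0,-0.042,-0.5765,-0.6876,0,1],[0,0,-0.042,-0.5765,-0.6876,0,1],[0,0,-0.042,-0.5765,-0.6876,0,1],[0,0,-0.042,-0.5765,-0.6876,0,1],[0,0,-0.042,-0.5765,-0.6876,0,1],[0,0,-0.042,-0.5765,-0.6876,0,1]]]'
python3 - <<'E'
from h import *
to([532.4,-248.4,140]);print(get_obs()["qpos"])
E
```

```text
time_s: 1.6
tcp_pos: [468.2, -117.6, 231.1]
tcp_rot: [3.141, -0.0, 2.94]
ft_force: [1.2, 1.3, -0.5]
finger_gap: 85.2
turn [ 0.0005 -0.0002 -0.001 ] shift m [-0.0891 -0.1153  0.091 ]
[-2.70299498e-01  1.74485948e-01  1.76487714e+00  5.34467441e-04
  1.20244929e+00 -1.63974221e+00]
```

```bash
python3 -m pendant '[[[0,0,0,-0.0891,-0.1153,0.091,1],[0,0,0,-0.0891,-0.1153,0.091,1],[0,0,0,-0.0891,-0.1153,0.091,1],[0,0,0,-0.0891,-0.1153,0.091,1],[0,0,0,-0.0891,-0.1153,0.091,1],[0,0,0,-0.0891,-0.1153,0.091,1]]]'
python3 - <<'E'
from h import *
to([532.4,-248.4,140]);print(get_obs()["qpos"])
t=shot("top",1);s=shot("scene",1)
crop(t,360,180,140,140,4,"pics/t1.png");crop(s,190,240,130,130,4,"pics/s1.png")
p=get_obs()["tcp_pos"];print(p,proj(t,p),proj(s,p))
E
```

```text
time_s: 2.35
tcp_pos: [532.1, -245.4, 141.4]
tcp_rot: [-3.142, 0.001, 2.942]
ft_force: [-0.6, -0.1, 0.0]
finger_gap: 85.2
turn [-0.      0.0013  0.0009] shift m [-0.0009 -0.0029  0.0014]
[-4.51856794e-01  4.05009395e-01  1.67294656e+00  3.18186657e-04
  1.06240098e+00 -1.82308389e+00]
[ 532.24287549 -245.47398775  141.4492284 ] [[440.47069263 252.95035892]] [[249.12683164 289.15374032]]
```

View pics/t1.png

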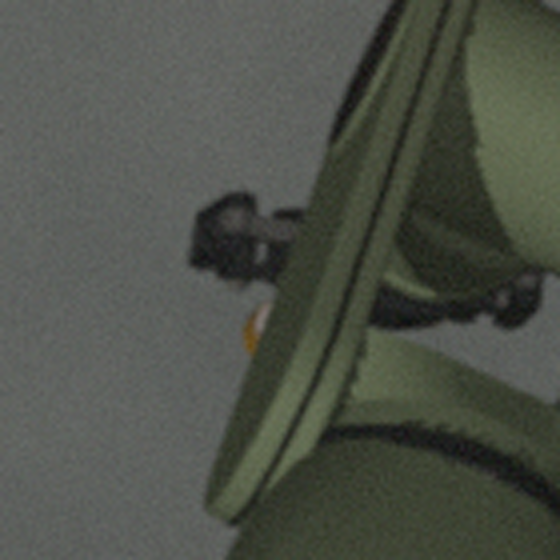

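View pics/s1.png

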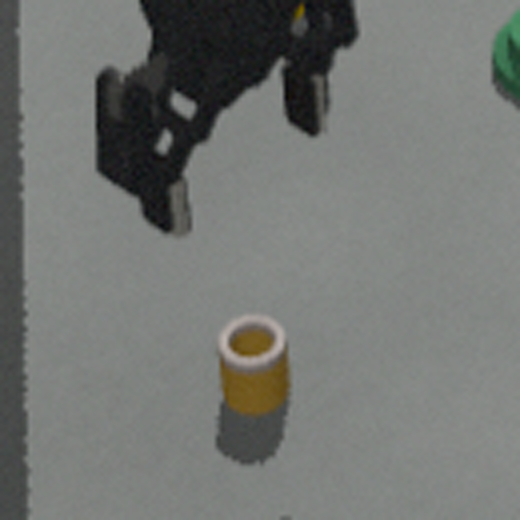

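```bash
python3 -m pendant '[[[0,0,0,-0.0009,-0.0029,0.045,1],[0,0,0,-0.0009,-0.0029,0.09,1],[0,0,0,-0.0009,-0.0029,0.128,1],[0,0,0,-0.0009,-0.0029,0.136,1],[0,0,0,-0.0009,-0.0029,0.136,1],[0,0,0,-0.0009,-0.0029,0.136,1]]]'
python3 - <<'E'
from h import *
to([532.4,-248.4,5])
s=shot("scene",2)
crop(s,190,240,130,130,5,"pics/s2.png")
E
```

```text
time_s: 3.2
tcp_pos: [533.7, -249.8, 6.2]
tcp_rot: [-3.141, 0.004, 2.941]
ft_force: [-1.0, -0.2, 0.1]
finger_gap: 85.3
turn [-0.0008  0.0036  0.    ] shift m [0.0016 0.0011 0.0012]
```

View pics/s2.png

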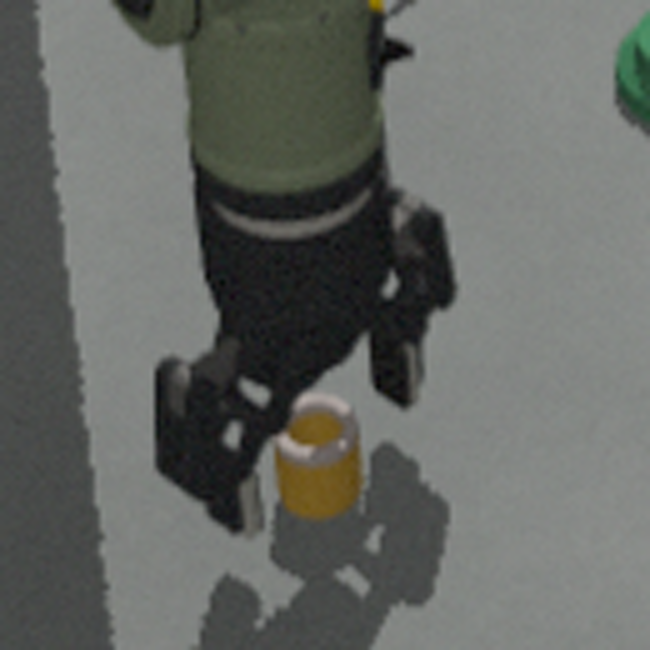

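```bash
python3 -m pendant '[[[0,0,0,0.0015,0.001,0.001,-1],[0,0,0,0.0015,0.001,0.001,-1],[0,0,0,0.0015,0.001,0.001,-1],[0,0,0,0.0015,0.001,0.001,-1],[0,0,0,0.0015,0.001,0.001,-1],[0,0,0,0.0015,0.001,0.001,-1],[0,0,0,0.0015,0.001,0.001,-1],[0,0,0,0.0015,0.001,0.001,-1]]]'
python3 - <<'E'
from h import *
to([532.4,-248.4,5])
s=shot("scene",3)
crop(s,190,240,130,130,5,"pics/s3.png")
E
```

```text
time_s: 4.25
tcp_pos: [531.2, -248.2, 3.8]
tcp_rot: [-3.141, 0.0, 2.941]
ft_force: [-0.4, 0.5, 6.4]
finger_gap: 35.4
turn [-0.0001  0.0004 -0.0001] shift m [-0.0012 -0.     -0.0012]
```

View pics/s3.png

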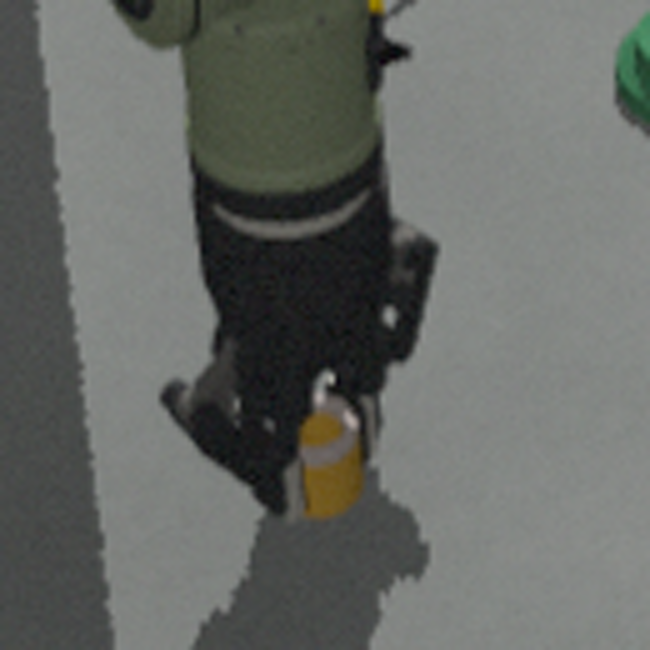

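```bash
python3 -m pendant '[[[0,0,0,0,0,-0.05,-1],[0,0,0,0,0,-0.1,-1],[0,0,0,0,0,-0.105,-1],[0,0,0,0,0,-0.105,-1]]]'
python3 - <<'E'
from h import *
to([550.3,64,108]); 
E
```

```text
time_s: 4.8
tcp_pos: [530.4, -247.7, 107.3]
tcp_rot: [3.141, -0.002, 2.941]
ft_force: [-0.0, 0.8, -3.2]
finger_gap: 35.3
turn [ 0.0005 -0.0016 -0.0002] shift m [ 0.0427  0.3094 -0.0004]
```

```bash
python3 -m pendant '[[[0,0,0,0.008,0.055,0,-1],[0,0,0,0.016,0.11,0,-1],[0,0,0,0.023,0.165,0,-1],[0,0,0,0.03,0.22,0,-1],[0,0,0,0.038,0.275,0,-1],[0,0,0,0.0427,0.3,0,-1],[0,0,0,0.0427,0.3094,0,-1],[0,0,0,0.0427,0.3094,0,-1],[0,0,0,0.0427,0.3094,0,-1],[0,0,0,0.0427,0.3094,0,-1]]]'
python3 - <<'E'
from h import *
to([550.3,64,108]); s=shot("scene",4);t=shot("top",4)
crop(s,260,150,140,130,5,"pics/s4.png");crop(t,220,180,140,140,4,"pics/t4.png")
E
```

```text
time_s: 6.05
tcp_pos: [550.9, 62.5, 108.2]
tcp_rot: [-3.141, -0.0, 2.939]
ft_force: [1.2, 0.1, -2.6]
finger_gap: 35.5
turn [-0.0002 -0.0003 -0.0018] shift m [0.0009 0.0013 0.0002]
```

View pics/s4.png

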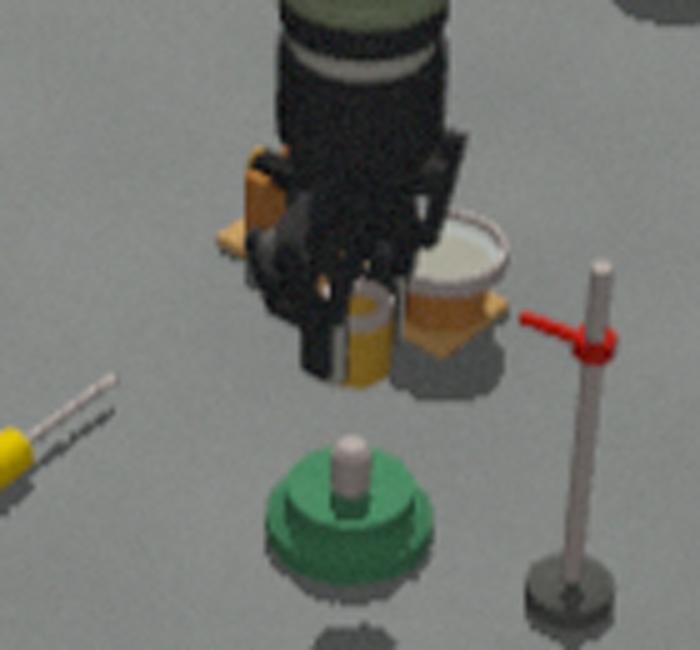

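View pics/t4.png

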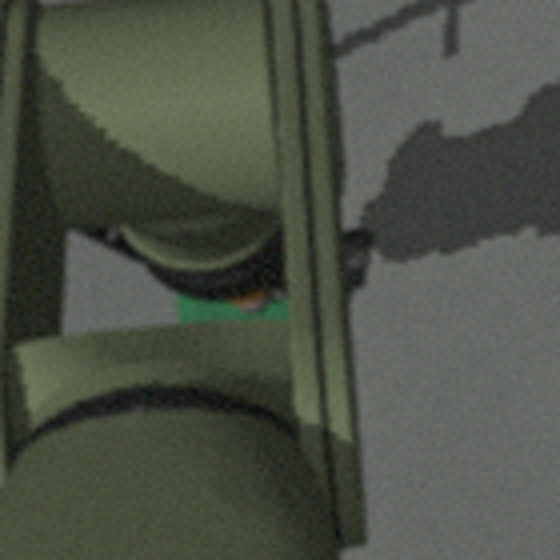

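```bash
python3 - <<'E'
from h import *
s=load("scene",4);np.set_printoptions(precision=1,suppress=True)
def sil(c,x,y,r,z):
    a=np.linspace(0,2*np.pi,200);p=proj(c,np.stack([x+r*np.cos(a),y+r*np.sin(a),0*a+z],1))
    q=((p-[260,150])+.5)*5-.5
    return q[:,0].min(),q[:,0].max(),q[:,1].min(),q[:,1].max()
for n,x,y in(("tcp",552.1,62.5),):
  for z in(104,130,144): print(n,z,sil(s,x,y,18,z))
print("foot",sil(s,551.6,64,42,12),"top",sil(s,551.6,64,32,30),"spig",sil(s,551.6,64,6,56),sil(s,551.6,64,10,45))
E
```

```text
tcp 104 (np.float64(312.5333304026104), np.float64(387.92178120171724), np.float64(346.9773308047246), np.float64(393.103478091518))
tcp 130 (np.float64(313.36436606272696), np.float64(389.7209725704279), np.float64(303.4873112264371), np.float64(349.2606588169349))
tcp 144 (np.float64(313.8207540350451), np.float64(390.70904662890325), np.float64(279.6086016917313), np.float64(325.17799736202846))
foot (np.float64(262.1958536500814), np.float64(430.4242524780683), np.float64(460.15903461723326), np.float64(569.9894437040607)) top (np.float64(282.5267896797636), np.float64(411.77459276365124), np.float64(445.28578347725977), np.float64(528.6445022519143)) spig (np.float64(336.1284727284696), np.float64(360.65950440737237), np.float64(437.8133805190714), np.float64(453.34874788629475)) (np.float64(327.5328735350048), np.float64(368.2056836570392), np.float64(449.96934384301863), np.float64(475.9269917256702))
```

```bash
python3 -m pendant '[[[0,0,0,0.0009,0.0013,0.02,-1],[0,0,0,0.0009,0.0013,0.04,-1],[0,0,0,0.0009,0.0013,0.046,-1],[0,0,0,0.0009,0.0013,0.052,-1],[0,0,0,0.0009,0.0013,0.056,-1],[0,0,0,0.0009,0.0013,0.056,-1]]]'
python3 - <<'E'
from h import *
to([550.3,64,33.8]); s=shot("scene",5)
crop(s,260,150,140,130,5,"pics/s5.png")
E
```

```text
time_s: 6.9
tcp_pos: [550.5, 65.1, 52.4]
tcp_rot: [3.141, 0.0, 2.941]
ft_force: [-0.4, 0.0, -0.9]
finger_gap: 35.6
turn [ 0.0002  0.0002 -0.0002] shift m [-0.     -0.0011  0.0186]
```

View pics/s5.png

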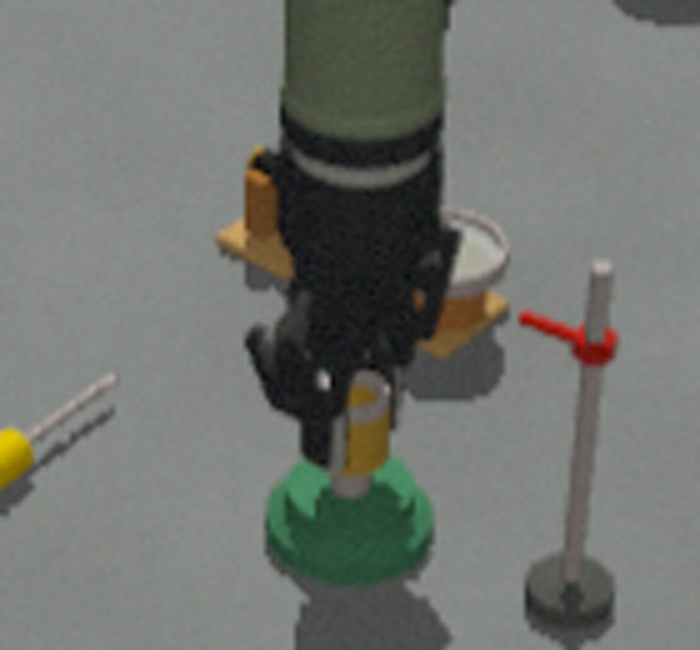

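```bash
python3 -m pendant '[[[0,0,0,0,-0.0008,0.006,-1],[0,0,0,0,-0.0008,0.012,-1],[0,0,0,0,-0.0008,0.016,-1],[0,0,0,0,-0.0008,0.019,-1],[0,0,0,0,-0.0008,0.02,-1],[0,0,0,0,-0.0008,0.02,-1]]]'
python3 - <<'E'
from h import *
to([550.3,64,33.8]); s=shot("scene",6)
crop(s,260,150,140,130,5,"pics/s6.png")
E
```

```text
time_s: 7.7
tcp_pos: [550.1, 64.3, 33.8]
tcp_rot: [3.142, 0.0, 2.941]
ft_force: [-4.0, 0.3, 10.0]
finger_gap: 35.7
turn [ 0.0001  0.0001 -0.0001] shift m [-0.0003 -0.0003  0.    ]
```

View pics/s6.png

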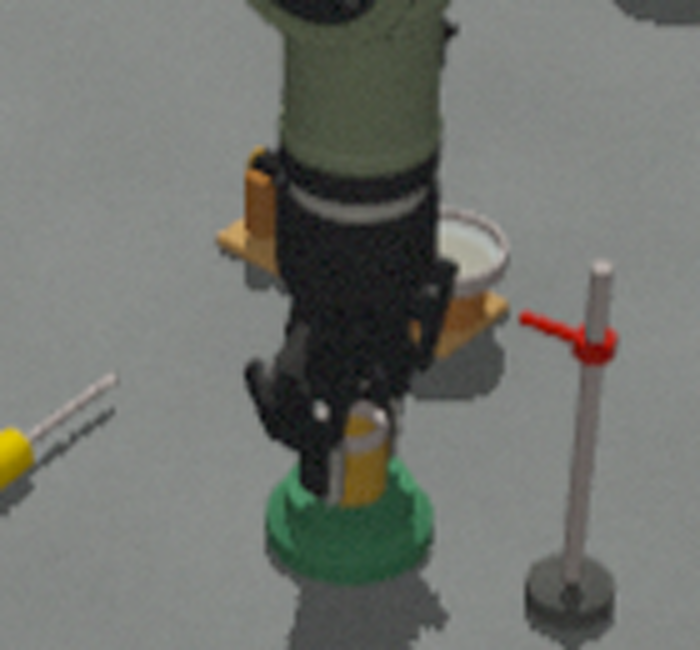

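```bash
python3 -m pendant '[[[0,0,0,0.001,0,0.002,-1],[0,0,0,0.001,0,0.002,-1],[0,0,0,0.001,0,0.002,-1]]]'
```

```text
time_s: 8.12
tcp_pos: [550.1, 64.3, 33.8]
tcp_rot: [3.141, 0.003, 2.941]
ft_force: [-5.7, -2.5, 20.9]
finger_gap: 35.3
```

```bash
python3 -m pendant '[[[0,0,0,0,0,-0.002,-1],[0,0,0,0,0,-0.002,-1],[0,0,0,0,0,-0.002,1],[0,0,0,0,0,-0.002,1],[0,0,0,0,0,-0.002,1],[0,0,0,0,0,-0.002,1],[0,0,0,0,0,-0.002,1],[0,0,0,0,0,-0.002,1]]]'
python3 - <<'E'
from h import *
to([550.3,64,33.8]); s=shot("scene",7)
crop(s,260,150,140,130,5,"pics/s7.png")
E
```

```text
time_s: 9.12
tcp_pos: [549.2, 64.5, 32.3]
tcp_rot: [3.142, -0.0, 2.941]
ft_force: [0.7, 0.6, -0.2]
finger_gap: 85.3
turn [ 0.0001 -0.     -0.0002] shift m [-0.0011 -0.0003 -0.0015]
```

View pics/s7.png

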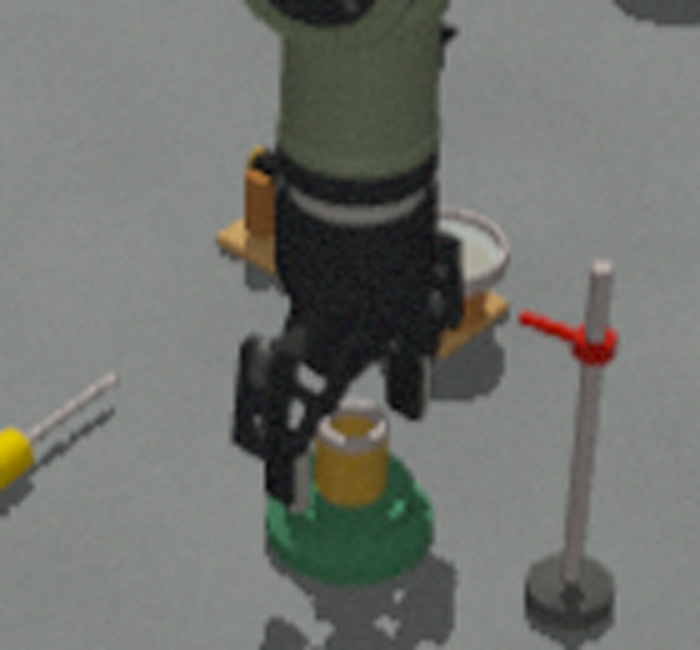

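Sleeve is home: it stands upright on the green top at about (352, 460) in the crop, and the fingers are clear of it. Next I raise the tool straight up.

```bash
python3 -m pendant '[[[0,0,0,0,0,-0.04,1],[0,0,0,0,0,-0.1,1],[0,0,0,0,0,-0.15,1],[0,0,0,0,0,-0.18,1],[0,0,0,0,0,-0.18,1]]]'
python3 - <<'E'
from h import *
g=np.array([515,244.5])-75*np.array([np.cos(.2),-np.sin(.2)]);print(g)
to([g[0],g[1],130]);print(get_obs()["qpos"])
E
```

```text
time_s: 9.8
tcp_pos: [550.6, 64.6, 214.9]
tcp_rot: [3.14, 0.006, 2.941]
ft_force: [-0.2, 0.5, -0.5]
finger_gap: 85.2
[441.49500666 259.40019981]
turn [ 0.0019  0.0058 -0.0002] shift m [0.1463 0.1689 0.0844]
[ 9.60255593e-02  2.95263162e-01  1.64293179e+00  1.00444538e-04
  1.19733926e+00 -1.27398645e+00]
```

```bash
python3 -m pendant '[[[0,0,0,0.049,0.056,0,1],[0,0,0,0.098,0.112,0.02,1],[0,0,0,0.1463,0.15,0.05,1],[0,0,0,0.1463,0.1689,0.08,1],[0,0,0,0.1463,0.1689,0.084,1],[0,0,0,0.1463,0.1689,0.084,1],[0,0,0,0.1463,0.1689,0.084,1]]]'
python3 - <<'E'
from h import *
s=shot("scene",8);t=shot("top",8)
crop(s,280,140,140,130,5,"pics/s8.png");crop(t,130,230,200,150,4,"pics/t8.png")
to([441.5,259.4,26])
E
```

```text
time_s: 10.68
tcp_pos: [440.6, 258.5, 128.9]
tcp_rot: [3.141, 0.001, 2.939]
ft_force: [-0.1, 0.2, -0.2]
finger_gap: 85.6
turn [ 0.0012  0.0014 -0.0019] shift m [-0.0006  0.0009  0.1031]
```

View pics/s8.png

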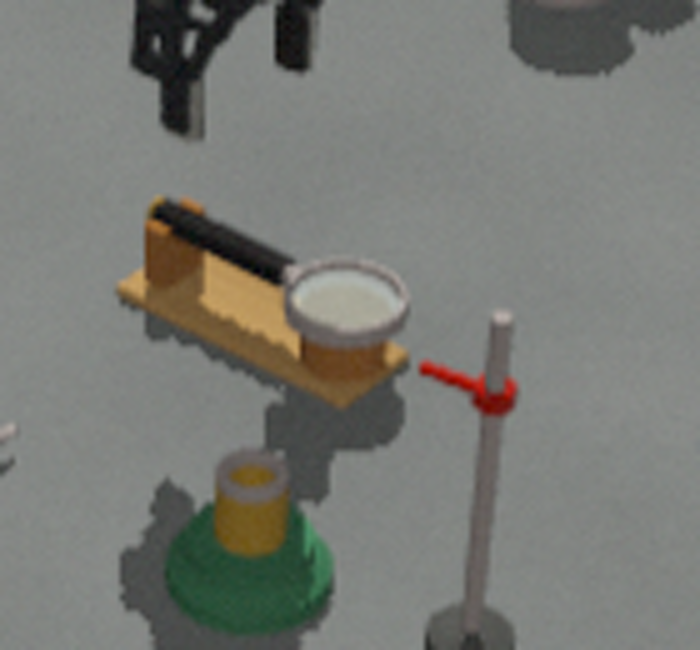

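View pics/t8.png

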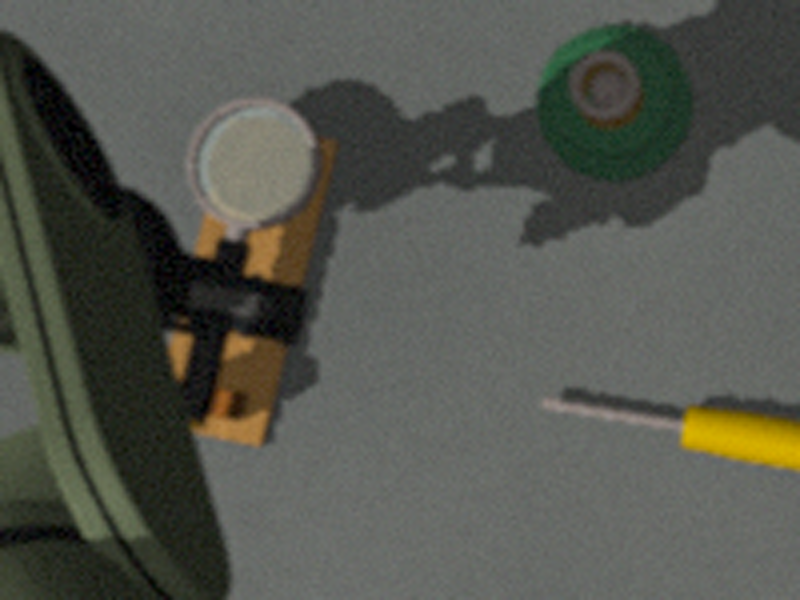

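```bash
python3 -m pendant '[[[0,0,0,-0.0006,0.0009,0.03,1],[0,0,0,-0.0006,0.0009,0.06,1],[0,0,0,-0.0006,0.0009,0.09,1],[0,0,0,-0.0006,0.0009,0.103,1],[0,0,0,-0.0006,0.0009,0.103,1],[0,0,0,-0.0006,0.0009,0.103,1]]]'
python3 - <<'E'
from h import *
s=shot("scene",9);t=load("top",8)
np.set_printoptions(precision=1,suppress=True)
crop(s,280,140,140,130,5,"pics/s9.png")
to([441.5,259.4,26])
q=lambda x0,y0,f,U,V:(x0+(U+.5)/f-.5, y0+(V+.5)/f-.5)
a=q(130,230,4,606,88);b=q(280,140,5,252,475)
print(tri(t,a,s,b),atz(t,*a,70),atz(s,*b,70))
E
```

```text
time_s: 11.52
tcp_pos: [441.3, 260.3, 26.4]
tcp_rot: [3.14, 0.002, 2.94]
ft_force: [-0.2, 0.4, -0.0]
finger_gap: 85.2
turn [ 0.  0. -0.] shift m [-0. -0.  0.]
(array([550.8,  63.7,  68.2]), np.float64(4.7369239052409045)) [548.5  62.2  70. ] [553.5  63.5  70. ]
```

View pics/s9.png

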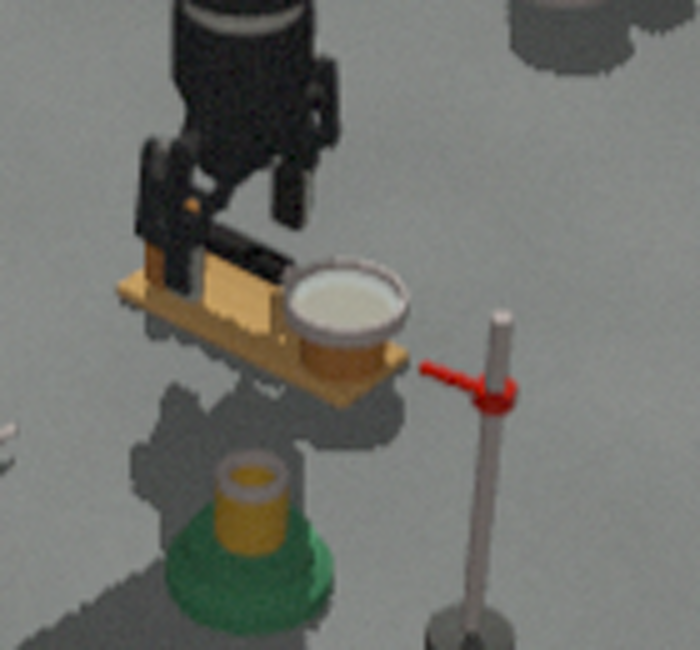

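```bash
python3 -m pendant '[[[0,0,0,0,0,0,-1],[0,0,0,0,0,0,-1],[0,0,0,0,0,0,-1],[0,0,0,0,0,0,-1],[0,0,0,0,0,0,-1],[0,0,0,0,0,0,-1],[0,0,0,0,0,0,-1],[0,0,0,0,0,0,-1],[0,0,0,0,0,0,-1]]]'
python3 - <<'E'
from h import *
s=shot("scene",10)
crop(s,280,140,140,130,5,"pics/s10.png");print(get_obs())
E
```

```text
time_s: 12.7
tcp_pos: [440.5, 260.1, 25.5]
tcp_rot: [3.141, 0.0, 2.941]
ft_force: [-1.0, 0.3, 5.3]
finger_gap: 14.8
{'time_s': 12.75, 'qpos': array([ 5.10829692e-01,  4.46336906e-01,  1.97595232e+00,  1.74188857e-04,
        7.18858701e-01, -8.59286060e-01]), 'joint_velocities': array([ 0.00163227,  0.00088942,  0.00071289, -0.00046457, -0.0007843 ,
       -0.00123752]), 'joint_torque': array([ -0.35781065, -37.672019  , -14.54354346,  -0.07676494,
        -0.22384268,   0.05141041]), 'tcp_pos': array([440.46384978, 260.08210887,  25.52623998]), 'tcp_rot': array([3.14121534e+00, 2.61878647e-04, 2.94078097e+00]), 'ft_force': array([-0.81498005,  0.2725553 ,  4.45858462]), 'wrist_torque': array([0.02624398, 0.11621182, 0.03883657]), 'finger_gap': 14.645893534650202}
```

View pics/s10.png

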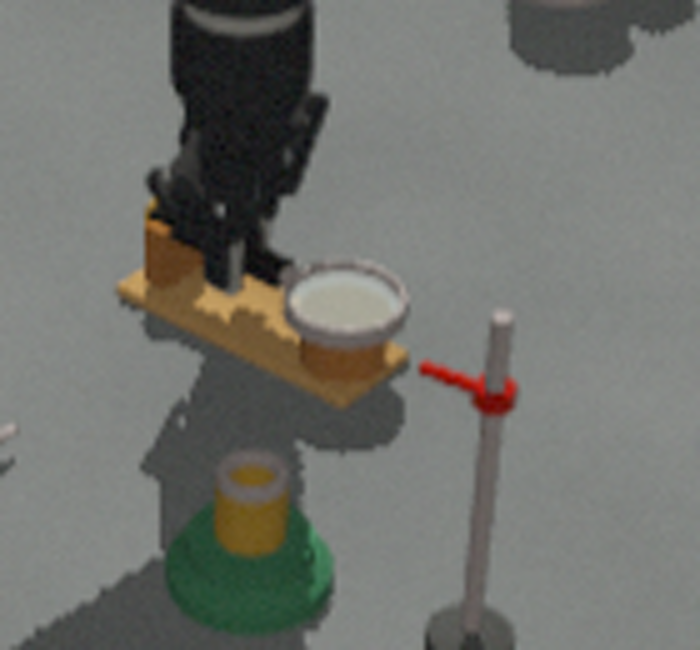

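```bash
python3 -m pendant '[[[0,0,0,0,0,-0.01,-1],[0,0,0,0,0,-0.03,-1],[0,0,0,0,0,-0.055,-1],[0,0,0,0,0,-0.085,-1],[0,0,0,0,0,-0.105,-1],[0,0,0,0,0,-0.113,-1],[0,0,0,0,0,-0.113,-1],[0,0,0,0,0,-0.113,-1]]]'
python3 - <<'E'
from h import *
s=shot("scene",11);t=shot("top",11)
crop(s,280,80,140,130,5,"pics/s11.png");crop(t,130,230,200,150,4,"pics/t11.png")
to([476,79.4,138])
E
```

```text
time_s: 13.75
tcp_pos: [439.7, 259.6, 137.3]
tcp_rot: [-3.14, -0.002, 2.941]
ft_force: [0.2, 0.3, -0.6]
finger_gap: 15.2
turn [-0.0013 -0.0015 -0.0002] shift m [-0.0714 -0.1694 -0.0005]
```

View pics/s11.png

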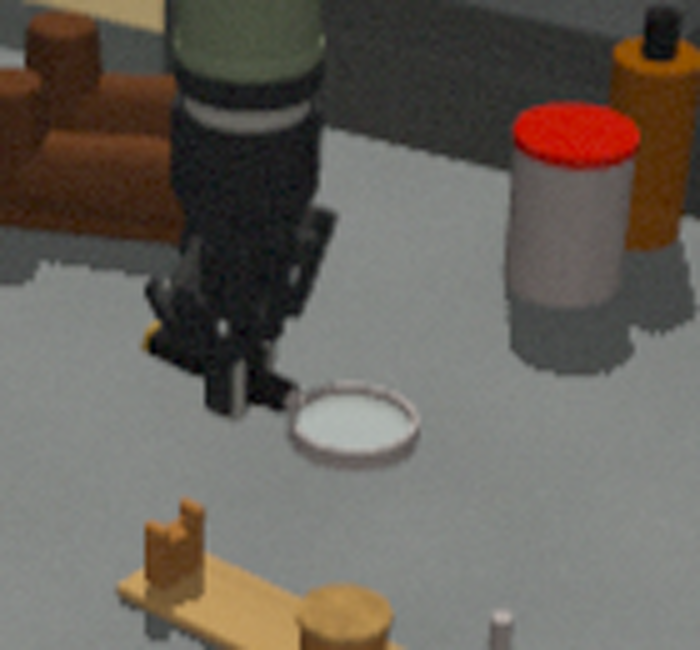

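View pics/t11.png

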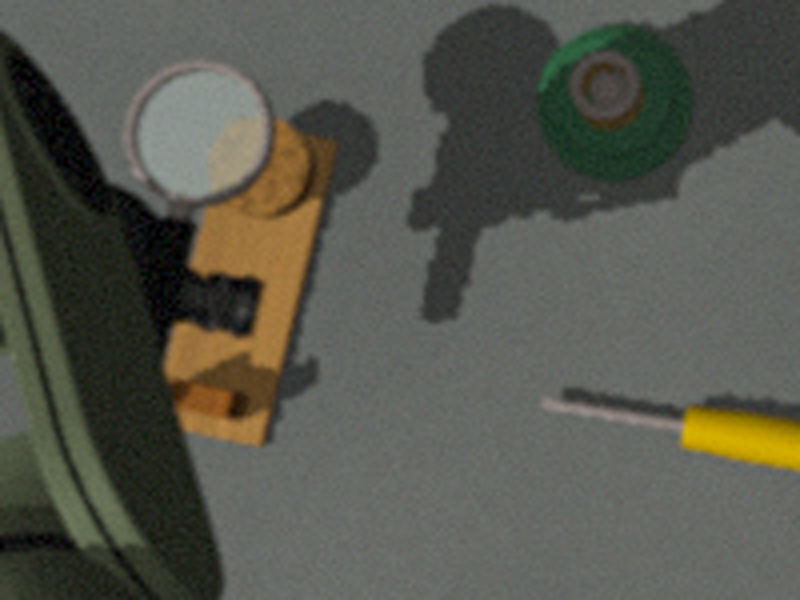

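```bash
python3 -m pendant '[[[0,0,0,-0.008,-0.02,0,-1],[0,0,0,-0.02,-0.05,0,-1],[0,0,0,-0.035,-0.085,0,-1],[0,0,0,-0.05,-0.12,0,-1],[0,0,0,-0.063,-0.15,0,-1],[0,0,0,-0.0714,-0.1694,-0.0005,-1],[0,0,0,-0.0714,-0.1694,-0.0005,-1],[0,0,0,-0.0714,-0.1694,-0.0005,-1],[0,0,0,-0.0714,-0.1694,-0.0005,-1]]]'
python3 - <<'E'
from h import *
s=shot("scene",12);t=shot("top",12)
crop(s,280,140,140,130,5,"pics/s12.png");crop(t,200,170,160,130,5,"pics/t12.png")
to([476,79.4,138])
E
```

```text
time_s: 14.98
tcp_pos: [476.3, 80.5, 138.6]
tcp_rot: [3.141, -0.0, 2.942]
ft_force: [0.4, -0.7, 0.3]
finger_gap: 15.1
turn [ 0.0001 -0.0002  0.0009] shift m [ 0.0001 -0.001   0.0007]
```

View pics/s12.png

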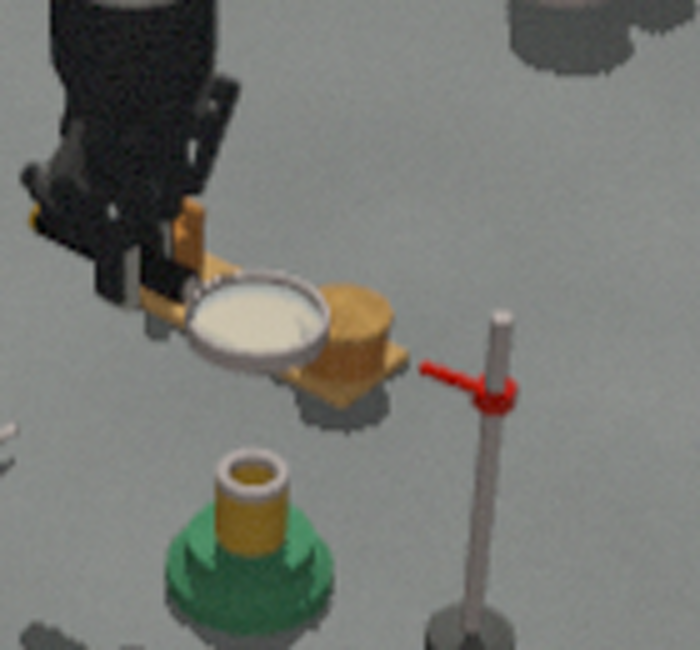

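View pics/t12.png

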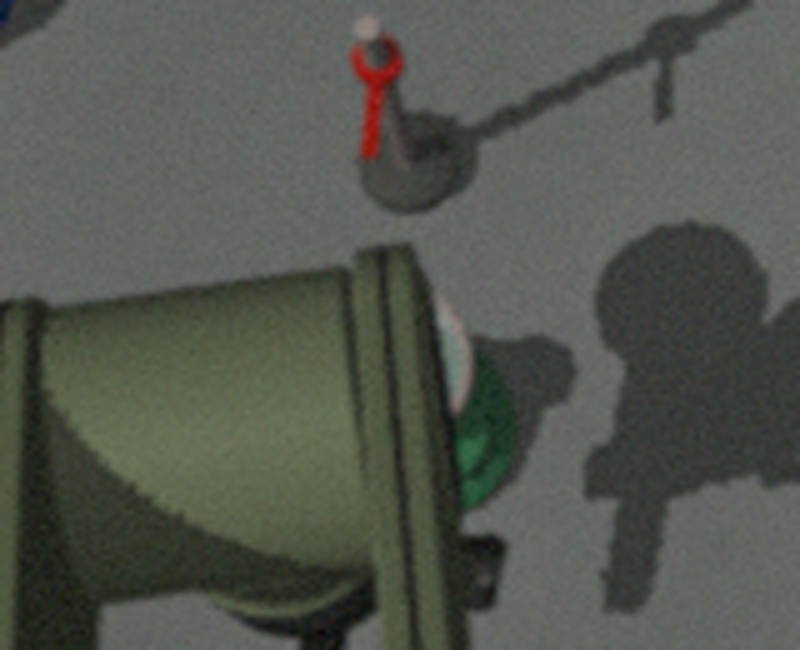

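```bash
python3 - <<'E'
from h import *
for n,x0,y0,f in(("scene",280,140,5),("top",200,170,5)):
    c=load(n,12);im=cv2.imread(f"pics/{n[0]}12.png");a=np.linspace(0,2*np.pi,60)
    for (x,y,z,r,col) in((551.3,64.8,164.1,34,(255,0,255)),(551.3,64.8,152.1,34,(255,255,0)),(551,63.7,70,18,(0,255,255)),(551,63.7,30,32,(0,255,255)),(633.6,71.4,157.5,2,(255,255,255))):
        p=proj(c,np.stack([x+r*np.cos(a),y+r*np.sin(a),0*a+z],1));p=((p-[x0,y0]+.5)*f-.5).round().astype(int)
        cv2.polylines(im,[p],True,col,1)
    cv2.imwrite(f"pics/{n[0]}12o.png",im)
E
```

```text
(no output)
```

View pics/s12o.png

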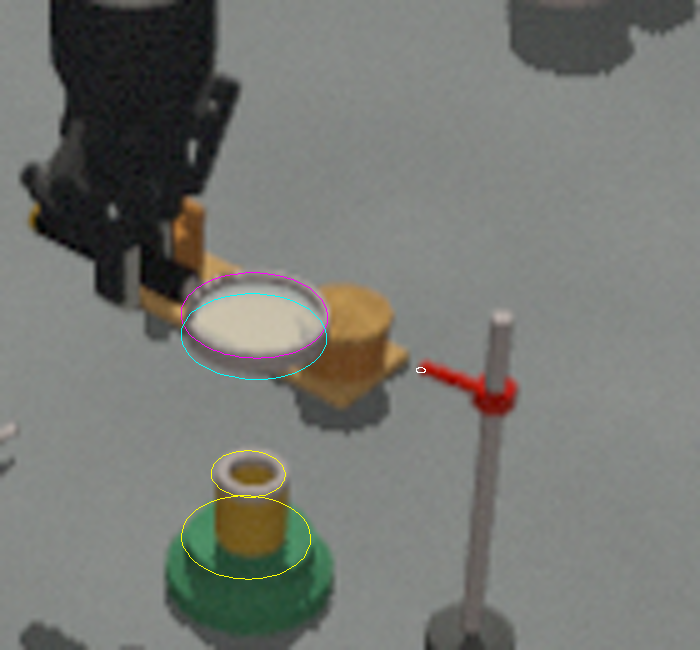

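View pics/t12o.png

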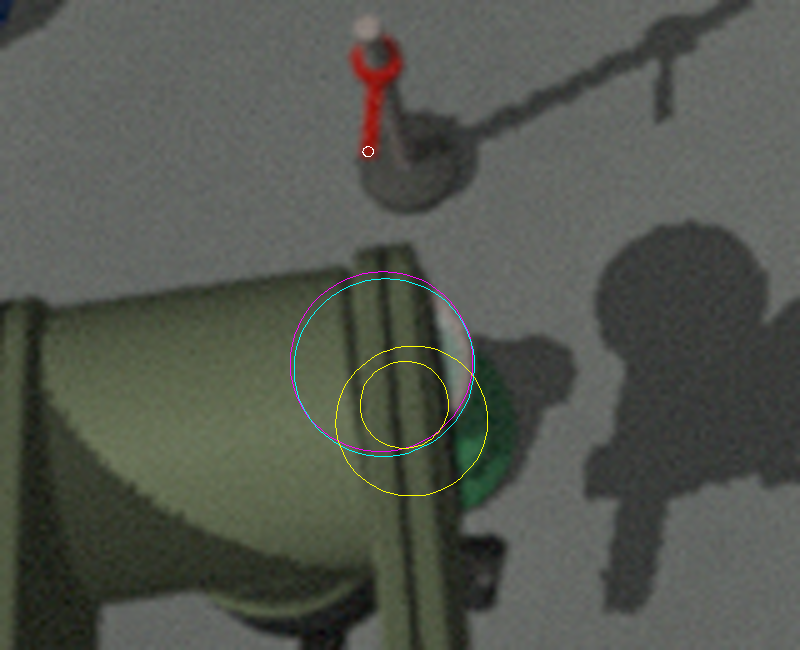

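```bash
python3 - <<'E'
from h import *
c=load("scene",12);crop(c,310,185,45,40,16,"pics/z.png");im=cv2.imread("pics/z.png");a=np.linspace(0,2*np.pi,90)
for dz,col in((6,(255,0,255)),(-6,(255,255,0))):
    p=proj(c,np.stack([551.3+34*np.cos(a),64.8+34*np.sin(a),0*a+158.1+dz],1))+[.9,-.8]
    cv2.polylines(im,[((p-[310,185]+.5)*16-.5).round().astype(int)],True,col,1)
cv2.imwrite("pics/zo.png",im);print(get_obs()["joint_velocities"].round(4))
E
```

```text
[-0.0051 -0.0013  0.0004 -0.001  -0.0016 -0.0006]
```

View pics/zo.png

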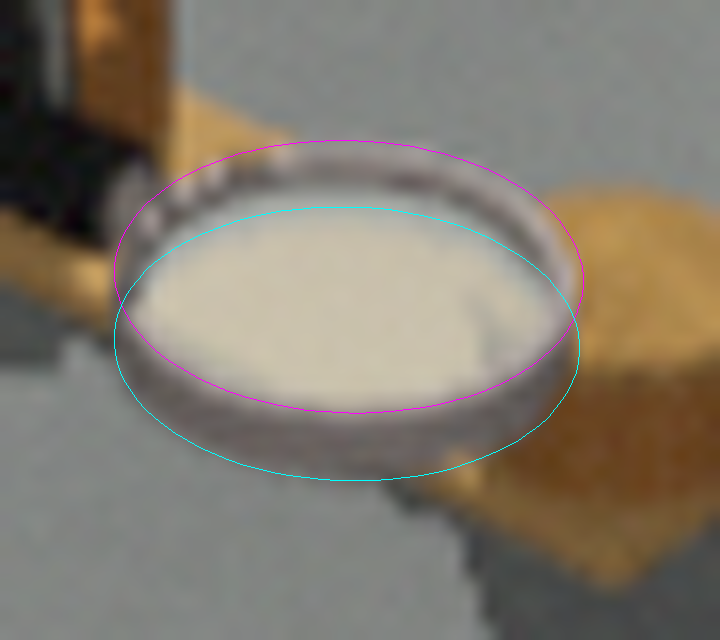

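```bash
python3 -m pendant '[[[0,0,0,0,-0.001,0.0008,-1],[0,0,0,0,-0.001,0.0008,-1],[0,0,0,0,-0.001,0.0008,-1],[0,0,0,0,-0.001,0.0008,-1],[0,0,0,0,-0.001,0.0008,-1],[0,0,0,0,-0.001,0.0008,-1],[0,0,0,0,-0.001,0.0008,-1],[0,0,0,0,-0.001,0.0008,-1]]]'
python3 - <<'E'
from h import *
s=shot("scene",13);crop(s,230,130,200,150,4,"pics/s13.png");o=get_obs();print(o["tcp_pos"],o["joint_velocities"].round(4),o["finger_gap"])
E
```

```text
time_s: 16.08
tcp_pos: [476.3, 78.7, 138.0]
tcp_rot: [3.141, 0.0, 2.941]
ft_force: [-0.7, 0.2, -1.1]
finger_gap: 14.8
[476.34748997  78.73125652 138.02549316] [ 0.0023  0.0004  0.0002  0.0005 -0.0017 -0.0003] 14.909771157287135
```

View pics/s13.png

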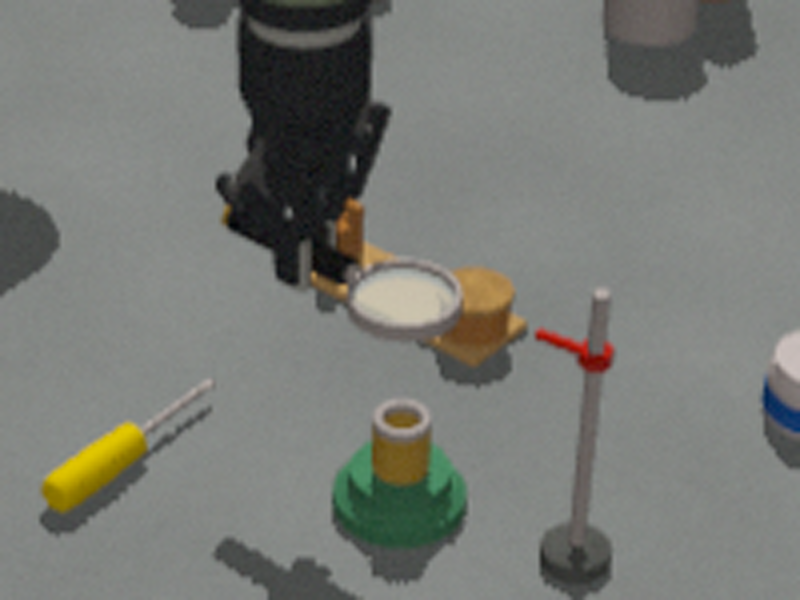

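The picture shows the loupe level at about (405, 300), above the sleeve mouth at (402, 417). The pointer tip is unmoved at (539, 335), the same spot as at the start, and nothing else has been disturbed.

```bash
python3 -c "
from rig import sign_off
print(sign_off())"
```

```text
the job is handed in; nothing more can be done
None
```

I pushed the sleeve fully home on the spigot and let it go. Then I took the loupe by its handle, held it level over the die and handed the job in at about 16 s. No verdict was reported.

- **Sleeve:** With the fingers still on it, the TCP stopped 30.0 mm above its grasp height on the bench and did not move further under about 21 N. After release, both cameras showed the sleeve upright on the green top, within about 3 mm of the axis.
- **Loupe:** My estimate puts the lens centre at about (551, 63, 157.5) mm. I measured the mouth centre at (551, 63.7) mm and the pointer tip at 157.5 mm high. A projected level outline of the rim matched the picture closely, and the arm was practically still.
- **Bystanders:** The pointer tip appeared in the same place in the pictures, and I saw no movement of the screwdriver or polish tin. I did not check the shoe last again at the end, but the arm stayed well away from it.
- **Disagreements:** The two cameras differed by 2 to 5 mm, so the lens position and height carry an error of about 2 to 3 mm. In the top view the arm hid most of the lens at the end, so centring rests mainly on the scene camera, the arm's measured pose and the small part of the rim still visible from above.

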